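Change over the filling station

ROBOT

A 6-joint arm with a two-finger parallel gripper is mounted at the origin on the work surface. World frame = base frame: x ahead of the robot, y to its left, z up, the work surface at z = 0. Lengths are in m, angles in rad, forces in N, time in s.
With the tool pointing down it reaches from about 0.3 to 0.775 m from the base axis. Payload 14.6 kg.
Tool frame: the origin (TCP) lies at the very end of the fingers, on their centre line; the grasp point (between the pads) lies 19 mm behind it; y points along the fingers, x is the direction in which the jaws open and shut, and the axes are right-handed (so a half turn about y gives the same grasp; the last joint's range is limited). The gripper opens to 94 mm and grips with 3 to 60 N. Pads are 16 mm wide; open, the fingers measure 119 mm over their backs; the gripper's body (75 mm by 177 mm) begins 78 mm behind the grasp point.
Start: joints at [1.078, 0.3, 1.521, -0, 1.321, -0.067], TCP at [0.227, 0.501, 0.205] pointing down, gripper open.
Joint ranges: [-3.03, 3.03], [-0.79, 2.21], [0.23, 2.52], [-1.04, 4.18], [0, 3.07], [-2.55, 2.55]. Speed limits (rad/s): [2.22, 2.22, 2.57, 3.14, 3.14, 3.14].

INTERFACE

Orientations are given as [roll, pitch, yaw] about the fixed x, y, z axes, in that order (R = Rz(yaw) Ry(pitch) Rx(roll)).
In Python, from station import * gives the robot as it stands.
- The arm moves only by the tool send_rows, never from a script. Its argument "series" is text: rows parted by semicolons, each of 7 numbers parted by spaces: the turn, a rotation vector about the tool's x, y, z in units of 5 degrees (1.0 is 5 degrees), then the shift along the tool's x, y, z in cm, then the opening, from -1 (shut) to 1 (fully open). A call has exactly 10 rows; each row is the pose to reach, as a shift and turn from the pose commanded when the call began, along the tool's axes at that moment; what a row does not reach only later rows make up. A row lasts 1/12 s, in which the tool goes at most 41.7 mm and 7.16 degrees, less where a joint would pass 70% of its speed; a pose out of reach is approached as far as the arm can. A call with a gripper value outside its range is refused whole. The fingers move at their own pace and stop on an object; "newtons" is the grip in N (left out, the last holds). Time passes only in rows, so rows that repeat a pose let the fingers close, or fill a call up. It gives the time, the measured TCP pose, the force and the opening at its end, in the units of the state.
- get_obs(): the state, without advancing time (a new reading comes with each control period).
- camera(name): name is "side" or "top" or "wrist"; returns the picture (400x640x3 uint8, red, green, blue); there is no depth.
- camera_info(name): a dict with "K" (3x3 intrinsics, pixels), "k1" (the pictures are not rectified: a ray, as slopes to the right and down, at radius r is drawn at 1 + k1 r^2 times it, then the intrinsics apply), "R" (3x3) and "t" (3): a world point X has camera coordinates R X + t; the wrist camera has in their place "mount" (4x4, takes a point from camera to tool coordinates, whose origin is the TCP and whose axes are the tool frame's). Camera axes: x right, y down, z forward; pixel columns grow to the right and rows downward; lengths in m; the calibration is good to about 2 mm. A picture is of the moment at which its call begins: read the wrist's pose just before it. camera_info takes no time and is no camera call.
- hand_in(): hands the job in, once; it reports no verdict.
The state is a dict: "time_s": time; "qpos": joint angles; "joint_vel": joint speeds; "tau": joint torques, N m; "ee_pos": TCP position; "eef_rot": TCP orientation; "force": force on the tool from outside, world axes, zero at the start; "moment": the same for the moment, N m; "grip_width": finger opening in m.
Only numpy, scipy, OpenCV 4.12 (cv2) and the standard library are available. Lean on these libraries where they do the work, as an engineer would, in place of code of your own. Each camera call takes 0.05 s, during which the arm holds its last target. There are 200 camera calls.

TASK

Put the finished bottles away: stand the red-, yellow- and blue-capped amber bottles upright, each in the dish of the colour of its cap. Only when all three are in their dishes, stand the white-capped bottle on the middle of the balance pan, ready to be filled. Set bottles down rather than dropping them, knock none over, and leave the two black-capped bottles where they are.

Things in the scene. Friction and masses are not known exactly. Their poses are not given: they have to be found in the camera images.
- bottle_red: amber bottle with a paper label and a red screw cap, loose, standing upright: body 36 mm in diameter and straight from the base to 58 mm high, then a shoulder; cap 26 mm in diameter from 66 to 90 mm high (90 mm overall); 60 to 130 g. Origin: centre of its underside, z up.
- bottle_yellow: amber bottle with a paper label and a yellow screw cap, loose, standing upright: body 36 mm in diameter and straight from the base to 58 mm high, then a shoulder; cap 26 mm in diameter from 66 to 90 mm high (90 mm overall); 60 to 130 g. Origin: centre of its underside, z up.
- bottle_blue: amber bottle with a paper label and a blue screw cap, loose, standing upright: body 36 mm in diameter and straight from the base to 58 mm high, then a shoulder; cap 26 mm in diameter from 66 to 90 mm high (90 mm overall); 60 to 130 g. Origin: centre of its underside, z up.
- bottle_white: amber bottle with a paper label and a white screw cap, loose, standing upright: body 36 mm in diameter and straight from the base to 58 mm high, then a shoulder; cap 26 mm in diameter from 66 to 90 mm high (90 mm overall); 60 to 130 g. Origin: centre of its underside, z up.
- bottle_black_a: amber bottle with a paper label and a black screw cap, loose, standing upright: body 36 mm in diameter and straight from the base to 58 mm high, then a shoulder; cap 26 mm in diameter from 66 to 90 mm high (90 mm overall); 60 to 130 g. Origin: centre of its underside, z up. One of two alike; they stay where they are.
- bottle_black_b: amber bottle with a paper label and a black screw cap, loose, standing upright: body 36 mm in diameter and straight from the base to 58 mm high, then a shoulder; cap 26 mm in diameter from 66 to 90 mm high (90 mm overall); 60 to 130 g. Origin: centre of its underside, z up. One of two alike; they stay where they are.
- dish_red: red plastic dish, fixed, low and round: 67 to 69 mm across outside, inner floor 4 mm above its underside, rim 10 mm high, 3 mm wall, inside about 61 mm across. Stands among the bottles. Origin: centre of its underside, z up.
- dish_yellow: yellow plastic dish, fixed, low and round: 67 to 69 mm across outside, inner floor 4 mm above its underside, rim 10 mm high, 3 mm wall, inside about 61 mm across. Stands among the bottles. Origin: centre of its underside, z up.
- dish_blue: blue plastic dish, fixed, low and round: 67 to 69 mm across outside, inner floor 4 mm above its underside, rim 10 mm high, 3 mm wall, inside about 61 mm across. Stands among the bottles. Origin: centre of its underside, z up.
- pan (a point): centre of the top face of the bench balance's round steel pan, 30 mm above the table; pan 104 mm across, rigid, with a thin black ring of 52 mm diameter drawn round its centre. The balance is grey, fixed, 170 mm by 130 mm, body 22 mm high, to the left or right of the bottles; z up. On the other side stands an open cardboard carton, 150 by 120 mm, 55 mm high.
There are look-alikes about, which are no part of the job. Leave any purple look-alike of the bottle_red alone. Leave any purple look-alike of the bottle_blue alone.

How it is judged:
On the way, in this order (a step that is already met when the one before it is completed fails the run):
1. the red-, yellow- and blue-capped bottles all stand in the dishes of their colours (horizontal distance between bottle_red and dish_red below 0.015 m and z of bottle_red in the frame of dish_red between 0.001 and 0.009 m and angle between each of bottle_red, bottle_yellow, bottle_blue's own z axis and vertical below 0.1 rad and horizontal distance between bottle_yellow and dish_yellow below 0.015 m and z of bottle_yellow in the frame of dish_yellow between 0.001 and 0.009 m and horizontal distance between bottle_blue and dish_blue below 0.015 m and z of bottle_blue in the frame of dish_blue between 0.001 and 0.009 m), for 0.2 s.
2. then the white-capped bottle stands on the middle of the balance pan (horizontal distance between bottle_white and pan below 0.015 m and z of bottle_white in the frame of pan between -0.003 and 0.005 m and angle between bottle_white's own z axis and vertical below 0.1 rad), for 0.2 s.
At the end, for the whole second after the job is handed in: Each coloured-capped bottle stands in its colour's dish and the white-capped one on the balance pan, upright (0.1 rad), within 15 mm of the centre, at rest; the black-capped bottles are within 20 mm of their starting places (all of step 1 and all of step 2 and linear speed of each of bottle_red, bottle_yellow, bottle_blue, bottle_white below 0.02 m/s and angular speed of each of bottle_red, bottle_yellow, bottle_blue, bottle_white below 0.2 rad/s and distance of each of bottle_black_a, bottle_black_b from where it was at the start of the episode below 0.02 m); the robot touches nothing.
It fails at once if a black-capped bottle is moved (more than 20 mm) (distance of any of bottle_black_a, bottle_black_b from where it was at the start of the episode above 0.02 m).
It fails at once if a bottle is tipped over (more than 0.6 rad) (angle between any of bottle_red, bottle_yellow, bottle_blue, bottle_white, bottle_black_a, bottle_black_b's own z axis and vertical above 0.6 rad).
It fails at once if a bottle is dropped: let go over its place with its underside more than 20 mm above where it should stand ((horizontal distance between bottle_red and dish_red below 0.03 m and z of bottle_red in the frame of dish_red above 0.024 m and contact force between bottle_red and the fingers below 0.02 N) or (horizontal distance between bottle_yellow and dish_yellow below 0.03 m and z of bottle_yellow in the frame of dish_yellow above 0.024 m and contact force between bottle_yellow and the fingers below 0.02 N) or (horizontal distance between bottle_blue and dish_blue below 0.03 m and z of bottle_blue in the frame of dish_blue above 0.024 m and contact force between bottle_blue and the fingers below 0.02 N) or (horizontal distance between bottle_white and pan below 0.03 m and z of bottle_white in the frame of pan above 0.02 m and contact force between bottle_white and the fingers below 0.02 N)).
It also fails if it takes over 104 s, if anything falls off the work surface, if the arm or the gripper's body presses on something with over 40 N, if the wrist force passes 120 N, or if a joint passes its speed limit or range.

## Working session

There is one attempt and no reset: what is moved stays moved. The work goes in short steps, Python scripts to look and compute and a tool call to move; the robot and the scene stay as the last step left them, time stands still between calls to the robot, and variables do not carry over. Pictures are saved under pics/ and viewed, on a budget of 14 in all, crops included, one or two more only if the job needs it, and the job is handed in when it is done.

Besides the shell and the picture viewer there is one more tool, called after "Emit:" as name(argument=value, ...), one argument or row to a line, values as JSON. send_rows: Moves the arm, as the interface text tells. Its arguments: {"type":"object","properties":{"series":{"type":"string"},"newtons":{"type":"number"}},"required":["series"]}

```bash
mkdir -p pics; ls
cat > v.py <<'E'
from station import *
import cv2
def snap(c,name):
    im=camera(c); cv2.imwrite(f'pics/{name}.png',cv2.cvtColor(im,cv2.COLOR_RGB2BGR)); return im
E
python3 - <<'E'
from v import *
import numpy as np
np.set_printoptions(precision=4,suppress=True)
o=get_obs()
for k in o: print(k,o[k])
for c in('top','side','wrist'):
    snap(c,c+'0'); print(c,camera_info(c))
E
```

```text
pics
time_s 0.0
qpos [ 1.0784  0.3005  1.5216  0.      1.3207 -0.0666]
joint_vel [ 0.0007  0.0003  0.0002 -0.0003  0.0001  0.0001]
tau [  0.0009 -53.1809 -35.273    0.0708   0.0245  -0.    ]
ee_pos [0.227  0.5007 0.2049]
eef_rot [-1.5707  0.0012  1.145 ]
force [-0.2311  0.1273  0.0177]
moment [-0.0077 -0.0164  0.0084]
grip_width 0.09406367343734896
top {'K': array([[498.1368,   0.    , 315.3703],
       [  0.    , 498.1368, 198.6155],
       [  0.    ,   0.    ,   1.    ]]), 'k1': -0.11908513411225441, 'R': array([[ 0.0151, -0.9999,  0.0047],
       [-0.9855, -0.0157, -0.1689],
       [ 0.169 , -0.0021, -0.9856]]), 't': array([-0.0043,  0.5636,  1.0737])}
side {'K': array([[482.792 ,   0.    , 316.3104],
       [  0.    , 482.792 , 200.5848],
       [  0.    ,   0.    ,   1.    ]]), 'k1': -0.07354055638979305, 'R': array([[-0.9965, -0.0811, -0.019 ],
       [-0.0429,  0.6956, -0.7171],
       [ 0.0714, -0.7138, -0.6967]]), 't': array([0.5448, 0.0534, 0.93  ])}
wrist {'K': array([[305.0363,   0.    , 318.8301],
       [  0.    , 305.0363, 199.1395],
       [  0.    ,   0.    ,   1.    ]]), 'k1': -0.0057908310817662, 'mount': array([[ 1.    , -0.0009,  0.0003, -0.0003],
       [-0.0005, -0.2803,  0.9599, -0.1789],
       [-0.0008, -0.9599, -0.2803,  0.0824],
       [ 0.    ,  0.    ,  0.    ,  1.    ]])}
```

View pics/top0.png

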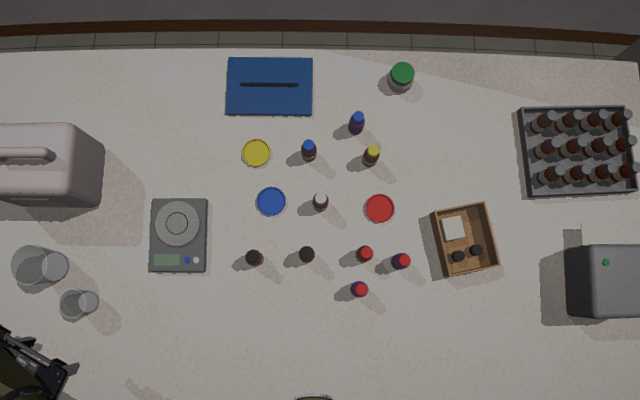

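View pics/side0.png

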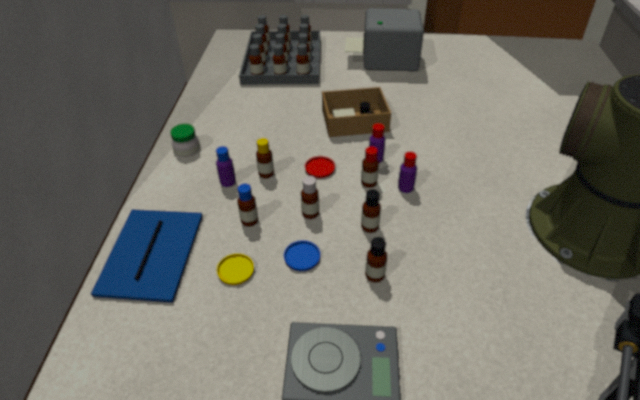

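The top view shows the amber candidates. Red caps are at (365,254), (401,261) and (360,289), blue caps at (309,150) and (357,123), yellow at (371,156), white at (320,202), and black at (254,258) and (307,254). The dishes are yellow (256,153), blue (270,201) and red (379,208), with the pan at (177,223). In the side view, purple bodies are under the red caps at (377,132) and (408,160) and the blue cap at (224,153). The amber ones are at (370,155) and (245,191). Next I'll check these in close crops.

Run:
```python
import cv2
a=cv2.imread('pics/top0.png')[100:305,145:415]; cv2.imwrite('pics/topc.png',cv2.resize(a,None,fx=2.9,fy=2.9,interpolation=cv2.INTER_CUBIC))
a=cv2.imread('pics/side0.png')[110:300,180:440]; cv2.imwrite('pics/sidec.png',cv2.resize(a,None,fx=3,fy=3,interpolation=cv2.INTER_CUBIC))
```

```text
(no output)
```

View pics/topc.png

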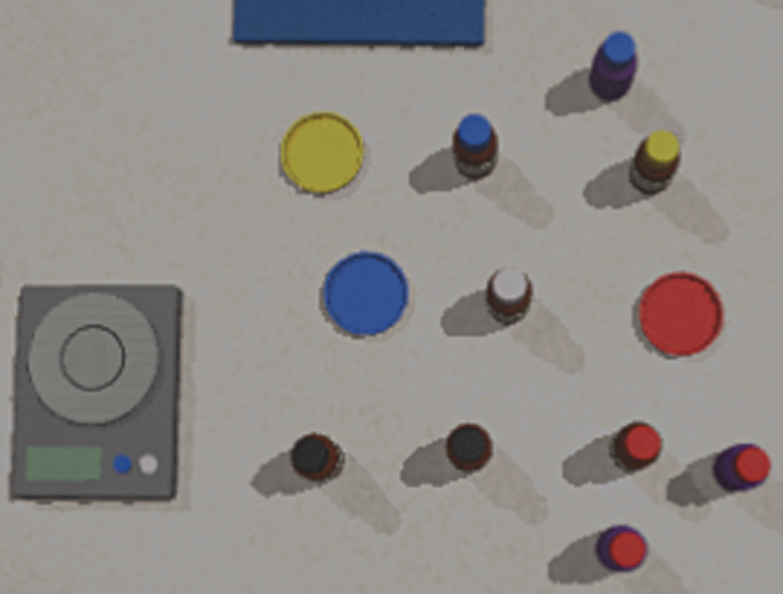

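View pics/sidec.png

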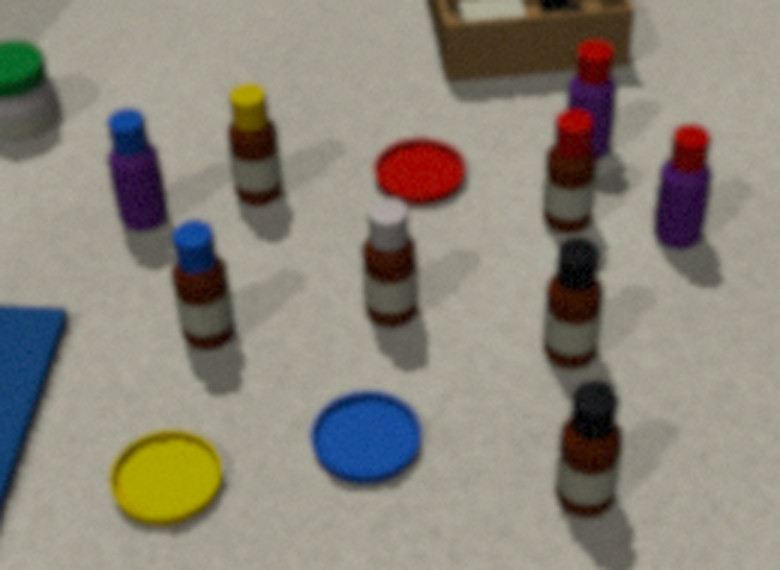

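```bash
cat > geo.py <<'E'
import numpy as np
from scipy.optimize import least_squares
from station import camera_info
np.set_printoptions(precision=4,suppress=True)
def proj(X,K,k1,R,t):
    c=R@X+t; s=c[:2]/c[2]; s=s*(1+k1*(s@s)); return K[:2,:2]@s+K[:2,2]
def cam(n):
    i=camera_info(n); return [np.array(i['K']),i['k1'],np.array(i['R']),np.array(i['t'])]
def tri(obs,x0=(0.5,0,0.05)):   # obs: [(cam,px)]
    f=lambda X:np.concatenate([proj(X,*c)-p for c,p in obs])
    r=least_squares(f,x0); return r.x,np.abs(r.fun).max()
def onplane(c,p,z):
    f=lambda q:proj(np.array([q[0],q[1],z]),*c)-p
    return least_squares(f,(0.5,0)).x
E
python3 - <<'E'
from geo import *
T,S=cam('top'),cam('side')
t=lambda u,v:np.array([145+u/2.9,100+v/2.9])-.3; s=lambda u,v:np.array([180+u/3,110+v/3])-.3
D=dict(red=(t(643,444),s(575,118),.09),yellow=(t(662,148),s(248,94),.09),blue=(t(475,131),s(193,233),.09),white=(t(509,284),s(387,209),.09),
blka=(t(313,456),s(597,391),.09),blkb=(t(467,446),s(578,249),.09),pur1=(t(752,464),s(595,48),.09),pur2=(t(628,549),s(691,134),.09),purb=(t(620,46),s(127,118),.09),
dy=(t(322,152),s(167,474),.01),db=(t(366,293),s(367,433),.01),dr=(t(680,314),s(420,169),.01),pan=(t(93,357),np.array([325,357.]),.03))
for k,(a,b,z) in D.items():
    X,e=tri([(T,a),(S,b)]); print(k,X,'res',round(e,2),'top',onplane(T,a,z),'side',onplane(S,b,z))
E
```

```text
red [ 0.4414 -0.1062  0.0903] res 0.28 top [ 0.4408 -0.1061] side [ 0.4419 -0.1067]
yellow [ 0.6667 -0.1212  0.0895] res 0.37 top [ 0.6657 -0.1211] side [ 0.6673 -0.1208]
blue [0.678  0.0216 0.0891] res 0.51 top [0.6766 0.0216] side [0.6786 0.0224]
white [ 0.5593 -0.006   0.0909] res 0.35 top [ 0.5587 -0.0059] side [ 0.56   -0.0071]
blka [0.4292 0.1362 0.0893] res 0.46 top [0.4282 0.1362] side [0.4299 0.1367]
blkb [0.4391 0.0231 0.0904] res 0.75 top [0.4375 0.0233] side [0.4402 0.0224]
pur1 [ 0.4273 -0.1865  0.0914] res 0.15 top [ 0.427  -0.1867] side [ 0.4275 -0.1886]
pur2 [ 0.3645 -0.0954  0.089 ] res 0.12 top [ 0.3642 -0.0953] side [ 0.3649 -0.0942]
purb [ 0.7461 -0.0892  0.0905] res 0.18 top [ 0.7467 -0.0892] side [ 0.7459 -0.0897]
dy [0.6807 0.1478 0.0083] res 0.21 top [0.6797 0.1475] side [0.6805 0.149 ]
db [0.564  0.108  0.0083] res 0.11 top [0.5634 0.1078] side [0.5639 0.1093]
dr [ 0.5507 -0.1448  0.0076] res 0.03 top [ 0.5503 -0.1445] side [ 0.5506 -0.142 ]
pan [0.5066 0.3209 0.029 ] res 0.43 top [0.5054 0.3207] side [0.5069 0.3214]
```

```bash
cat > go.py <<'E'
from geo import *
from station import *
from scipy.spatial.transform import Rotation as Ro
def go(x,y,z,yaw=np.pi/4,o=None):
    o=o or get_obs(); R=Ro.from_euler('xyz',o['eef_rot']); 
    G=Ro.from_euler('xyz',[-np.pi/2,0,yaw])
    d=R.inv().apply(np.array([x,y,z])-o['ee_pos'])*100
    print('turn(5deg)',(R.inv()*G).as_rotvec()/np.radians(5),'shift cm',d)
E
python3 -c "
from go import *
go(.441,-.106,.17)"
```

```text
turn(5deg) [ 0.0011  4.1199 -0.0096] shift cm [-46.414    3.5398 -44.5442]
```

Emit:
send_rows(
  series="0 4.12 0 -46.41 3.5 -44.54 0.3;0 4.12 0 -46.41 3.5 -44.54 0.3;0 4.12 0 -46.41 3.5 -44.54 0.3;0 4.12 0 -46.41 3.5 -44.54 0.3;0 4.12 0 -46.41 3.5 -44.54 0.3;0 4.12 0 -46.41 3.5 -44.54 0.3;0 4.12 0 -46.41 3.5 -44.54 0.3;0 4.12 0 -46.41 3.5 -44.54 0.3;0 4.12 0 -46.41 3.5 -44.54 0.3;0 4.12 0 -46.41 3.5 -44.54 0.3",
  newtons=20,
)

```text
time_s: 0.98
ee_pos: [0.3656, 0.1066, 0.1829]
eef_rot: [-1.571, -0.0, 0.786]
force: [0.8, 0.4, 0.9]
grip_width: 0.0611
```

```bash
python3 -c "
from go import *
go(.441,-.106,.17)"
```

```text
turn(5deg) [0.0034 0.0037 0.0053] shift cm [ -9.7044   1.2885 -20.3593]
```

Emit:
send_rows(
  series="0 0 0 -9.7 1.3 -20.36 0.3;0 0 0 -9.7 1.3 -20.36 0.3;0 0 0 -9.7 1.3 -20.36 0.3;0 0 0 -9.7 1.3 -20.36 0.3;0 0 0 -9.7 1.3 -20.36 0.3;0 0 0 -9.7 1.3 -20.36 0.3;0 0 0 -9.7 1.3 -20.36 0.3;0 0 0 -9.7 1.3 -20.36 0.3;0 0 0 -9.7 1.3 -20.36 0.3;0 0 0 -9.7 1.3 -20.36 0.3",
)

```text
time_s: 1.82
ee_pos: [0.4407, -0.103, 0.1699]
eef_rot: [-1.571, -0.0, 0.787]
force: [-0.4, 0.1, -0.2]
grip_width: 0.0611
```

Run:
```python
from go import *
from v import snap
o=get_obs(); snap('wrist','w1'); print(o['ee_pos'],o['eef_rot'])
i=camera_info('wrist'); M=np.array(i['mount']); T=np.eye(4); T[:3,:3]=Ro.from_euler('xyz',o['eef_rot']).as_matrix(); T[:3,3]=o['ee_pos']
W=np.linalg.inv(T@M); c=[np.array(i['K']),i['k1'],W[:3,:3],W[:3,3]]
for p in [(.4414,-.1062,.09),(.4273,-.1865,.09),(.3645,-.0954,.09),(.5507,-.1448,.01)]: print(p,proj(np.array(p),*c))
go(.4414,-.1064,.02)
```

```text
[ 0.4407 -0.103   0.1699] [-1.5709 -0.0001  0.7867]
(0.4414, -0.1062, 0.09) [317.2166 209.2562]
(0.4273, -0.1865, 0.09) [245.958  256.7479]
(0.3645, -0.0954, 0.09) [261.2449 138.709 ]
(0.5507, -0.1448, 0.01) [357.8959 269.2636]
turn(5deg) [0.0024 0.0171 0.0021] shift cm [-0.1983 14.9997 -0.2754]
```

View pics/w1.png

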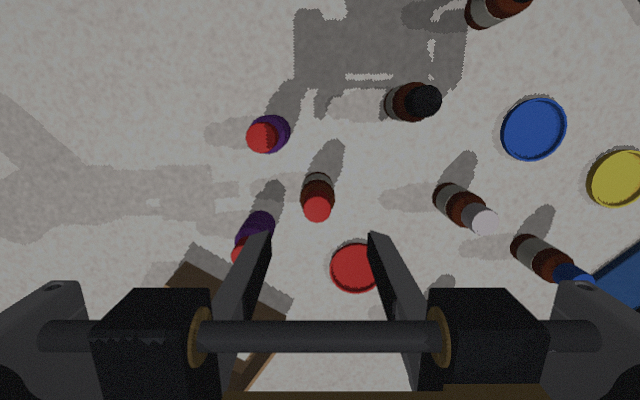

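The wrist view shows the amber red-capped bottle's cap at (317,208), and the prediction was (317,209). The purple ones are at (262,137) and (243,250), clear of the fingers. Descending and gripping.

Emit:
send_rows(
  series="0 0 0 -0.2 2 -0.28 0.3;0 0 0 -0.2 5 -0.28 0.3;0 0 0 -0.2 8 -0.28 0.3;0 0 0 -0.2 11 -0.28 0.3;0 0 0 -0.2 13.5 -0.28 0.3;0 0 0 -0.2 15 -0.28 0.3;0 0 0 -0.2 15 -0.28 0.3;0 0 0 -0.2 15 -0.28 0.3;0 0 0 -0.2 15 -0.28 -1;0 0 0 -0.2 15 -0.28 -1",
  newtons=20,
)

```text
time_s: 2.7
ee_pos: [0.4423, -0.1074, 0.0211]
eef_rot: [-1.573, -0.001, 0.786]
force: [0.3, 0.3, 0.5]
grip_width: 0.0509
```

Emit:
send_rows(
  series="0 0 0 0 0 0 -1;0 0 0 0 0 0 -1;0 0 0 0 0 0 -1;0 0 0 0 0 0 -1;0 0 0 0 -0.5 0 -1;0 0 0 0 -1 0 -1;0 0 0 0 -2 0 -1;0 0 0 0 -3 0 -1;0 0 0 0 -4 0 -1;0 0 0 0 -4 0 -1",
)

```text
time_s: 3.53
ee_pos: [0.4426, -0.1078, 0.0622]
eef_rot: [-1.574, -0.002, 0.785]
force: [-0.3, -0.7, -0.2]
grip_width: 0.0358
```

```bash
python3 -c "
from go import *
go(.5505,-.1446,.13);go(.5505,-.1446,.024)"
```

```text
turn(5deg) [0.0353 0.0008 0.0179] shift cm [  5.0376  -6.7412 -10.2588]
turn(5deg) [0.0353 0.0008 0.0179] shift cm [  5.0211   3.8587 -10.2261]
```

Emit:
send_rows(
  series="0 0 0 1 -1 -2 -1;0 0 0 2 -1 -4 -1;0 0 0 3.2 -1 -6.5 -1;0 0 0 4.3 -1 -8.8 -1;0 0 0 5.04 -1 -10.25 -1;0 0 0 5.04 -1 -10.25 -1;0 0 0 5.04 0.5 -10.25 -1;0 0 0 5.04 2 -10.25 -1;0 0 0 5.04 2.6 -10.25 -1;0 0 0 5.04 2.6 -10.25 -1",
)

```text
time_s: 4.37
ee_pos: [0.5484, -0.1438, 0.0325]
eef_rot: [-1.568, 0.001, 0.786]
force: [-0.5, 0.3, 0.0]
grip_width: 0.036
```

```bash
python3 -c "
from go import *
from v import snap
go(.5505,-.1446,.026); print(get_obs()['force']); im=snap('side','s1')
import cv2
a=cv2.imread('pics/s1.png')[60:300,180:440]; cv2.imwrite('pics/s1c.png',cv2.resize(a,None,fx=2.5,fy=2.5,interpolation=cv2.INTER_CUBIC))"
```

```text
turn(5deg) [-0.0285  0.0012 -0.0145] shift cm [ 0.0974  0.6525 -0.2056]
[-0.4876  0.3472  0.0292]
```

View pics/s1c.png

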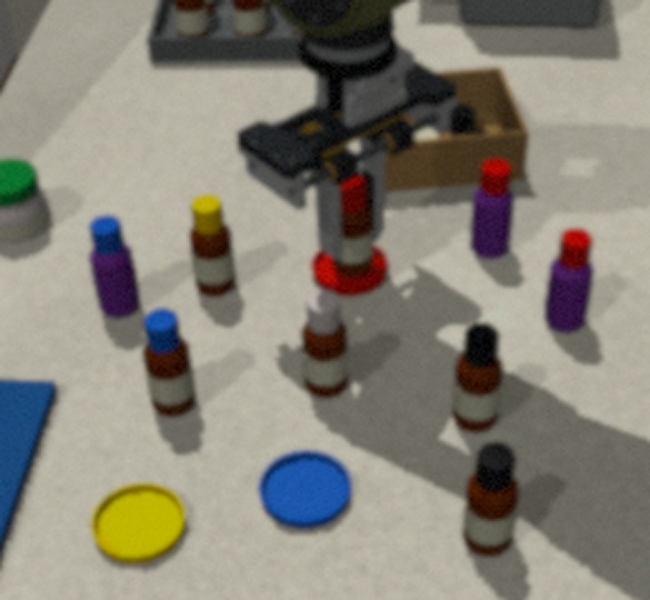

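The side view shows the red-capped bottle held just above the red dish, and everything else undisturbed. Lowering the last millimetres.

Emit:
send_rows(
  series="0 0 0 0.1 0.2 -0.2 -1;0 0 0 0.1 0.4 -0.2 -1;0 0 0 0.1 0.5 -0.2 -1;0 0 0 0.1 0.6 -0.2 -1;0 0 0 0.1 0.6 -0.2 -1;0 0 0 0.1 0.6 -0.2 -1;0 0 0 0.1 0.6 -0.2 -1;0 0 0 0.1 0.6 -0.2 -1;0 0 0 0.1 0.6 -0.2 -1;0 0 0 0.1 0.6 -0.2 -1",
)

```text
time_s: 5.25
ee_pos: [0.5518, -0.145, 0.0278]
eef_rot: [-1.571, -0.0, 0.785]
force: [0.6, 0.2, -0.9]
grip_width: 0.0357
```

Emit:
send_rows(
  series="0 0 0 0 0.1 0 -1;0 0 0 0 0.2 0 -1;0 0 0 0 0.25 0 -1;0 0 0 0 0.25 0 -1;0 0 0 0 0.25 0 -1;0 0 0 0 0.25 0 -1;0 0 0 0 0.25 0 0;0 0 0 0 0.25 0 0.3;0 0 0 0 0.25 0 0.3;0 0 0 0 0.25 0 0.3",
)

```text
time_s: 6.08
ee_pos: [0.5518, -0.145, 0.0254]
eef_rot: [-1.571, -0.0, 0.785]
force: [-0.7, -1.4, -0.5]
grip_width: 0.0585
```

```bash
python3 -c "
from go import *
print(get_obs()['force'])
go(.6667,-.1210,.15,np.pi/4);go(.6667,-.1210,.15,-np.pi/4)"
```

```text
[-0.6516 -1.3921 -0.4922]
turn(5deg) [0.0017 0.0008 0.0008] shift cm [  9.8222 -12.4578  -6.431 ]
turn(5deg) [ 0.0007 18.0008  0.0019] shift cm [  9.8222 -12.4578  -6.431 ]
```

Emit:
send_rows(
  series="0 0 0 0 -1.5 0 0.3;0 0 0 0 -4 0 0.3;0 0 0 0 -7 0 0.3;0 0 0 0 -10 0 0.3;0 0 0 0 -12.5 0 0.3;0 0 0 3.5 -12.5 -2.3 0.3;0 0 0 7 -12.5 -4.6 0.3;0 0 0 9.82 -12.5 -6.43 0.3;0 0 0 9.82 -12.5 -6.43 0.3;0 0 0 9.82 -12.5 -6.43 0.3",
)

```text
time_s: 6.92
ee_pos: [0.667, -0.1204, 0.1488]
eef_rot: [-1.569, 0.001, 0.787]
force: [-0.2, 0.1, -0.8]
grip_width: 0.0608
```

Run:
```python
from go import *
from v import snap
o=get_obs(); snap('wrist','w2'); print(o['ee_pos'],o['eef_rot'])
i=camera_info('wrist'); M=np.array(i['mount']); T=np.eye(4); T[:3,:3]=Ro.from_euler('xyz',o['eef_rot']).as_matrix(); T[:3,3]=o['ee_pos']
W=np.linalg.inv(T@M); c=[np.array(i['K']),i['k1'],W[:3,:3],W[:3,3]]
for p in [(.6667,-.1212,.09),(.7461,-.0892,.09),(.5507,-.1448,.094)]: print(p,proj(np.array(p),*c))
go(.6667,-.1210,.02)
```

```text
[ 0.667  -0.1204  0.1488] [-1.5694  0.001   0.7866]
(0.6667, -0.1212, 0.09) [318.3404 214.5976]
(0.7461, -0.0892, 0.09) [410.4517 251.7432]
(0.5507, -0.1448, 0.094) [187.2577 134.1262]
turn(5deg) [-0.013   0.0059 -0.0093] shift cm [ 0.032  12.944  -0.0559]
```

View pics/w2.png

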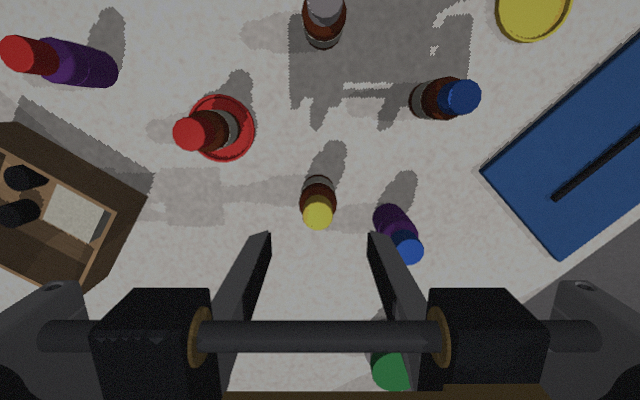

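The wrist view shows the red-capped bottle standing in its dish. The yellow cap is at (317,215), matching the prediction of (318,215), and the purple bottle is at (405,245), outside the fingers. Descending and gripping.

Emit:
send_rows(
  series="0 0 0 0 2 0 0.3;0 0 0 0 5 0 0.3;0 0 0 0 8 0 0.3;0 0 0 0 11 -0.05 0.3;0 0 0 0 12.4 -0.05 0.3;0 0 0 0 12.9 -0.05 0.3;0 0 0 0 12.9 -0.05 0.3;0 0 0 0 12.9 -0.05 0;0 0 0 0 12.9 -0.05 -1;0 0 0 0 12.9 -0.05 -1",
)

```text
time_s: 7.8
ee_pos: [0.6677, -0.1215, 0.0231]
eef_rot: [-1.573, -0.001, 0.785]
force: [0.6, -0.0, 0.1]
grip_width: 0.0445
```

Emit:
send_rows(
  series="0 0 0 0 0 0 -1;0 0 0 0 0 0 -1;0 0 0 0 0 0 -1;0 0 0 0 0 0 -1;0 0 0 0 -1 0 -1;0 0 0 0 -3 0 -1;0 0 0 0 -6 0 -1;0 0 0 0 -9 0 -1;0 0 0 0 -11 0 -1;0 0 0 0 -11 0 -1",
)

```text
time_s: 8.63
ee_pos: [0.6687, -0.1217, 0.1372]
eef_rot: [-1.577, -0.004, 0.786]
force: [-0.1, 0.7, 0.2]
grip_width: 0.0357
```

```bash
python3 -c "
from go import *
go(.680,.148,.13);go(.680,.148,.026)"
```

```text
turn(5deg) [0.074  0.0013 0.046 ] shift cm [19.8683  0.6826 18.274 ]
turn(5deg) [0.074  0.0013 0.046 ] shift cm [19.8265 11.0823 18.3411]
```

Emit:
send_rows(
  series="0 0 0 2 0 1.85 -1;0 0 0 4.5 0 4.15 -1;0 0 0 7.2 0 6.64 -1;0 0 0 10 0 9.2 -1;0 0 0 12.8 0 11.8 -1;0 0 0 15.5 0 14.3 -1;0 0 0 18 0 16.6 -1;0 0 0 19.8 0 18.3 -1;0 0 0 19.83 0 18.34 -1;0 0 0 19.83 0 18.34 -1",
)

```text
time_s: 9.47
ee_pos: [0.6769, 0.1498, 0.1303]
eef_rot: [-1.57, 0.001, 0.788]
force: [0.3, -0.1, -0.5]
grip_width: 0.0354
```

```bash
python3 -c "
from go import *
go(.680,.148,.027)"
```

```text
turn(5deg) [-0.0087  0.0258 -0.014 ] shift cm [ 0.1036 10.3289 -0.3477]
```

Emit:
send_rows(
  series="0 0 0 0.1 1.5 -0.3 -1;0 0 0 0.1 3.5 -0.3 -1;0 0 0 0.1 5.5 -0.3 -1;0 0 0 0.1 7.3 -0.3 -1;0 0 0 0.1 8.7 -0.3 -1;0 0 0 0.1 9.5 -0.3 -1;0 0 0 0.1 9.7 -0.3 -1;0 0 0 0.1 9.7 -0.3 -1;0 0 0 0.1 9.7 -0.3 -1;0 0 0 0.1 9.7 -0.3 -1",
)

```text
time_s: 10.3
ee_pos: [0.6809, 0.1472, 0.0355]
eef_rot: [-1.572, -0.001, 0.785]
force: [0.6, -0.6, -0.9]
grip_width: 0.0359
```

```bash
python3 -c "
from go import *
go(.680,.148,.0255)
from v import snap
snap('top','t2')
import cv2
a=cv2.imread('pics/t2.png')[100:305,145:415]; cv2.imwrite('pics/t2c.png',cv2.resize(a,None,fx=2.9,fy=2.9,interpolation=cv2.INTER_CUBIC))"
```

```text
turn(5deg) [0.0119 0.0003 0.0164] shift cm [-0.0067  0.9987  0.1262]
```

View pics/t2c.png

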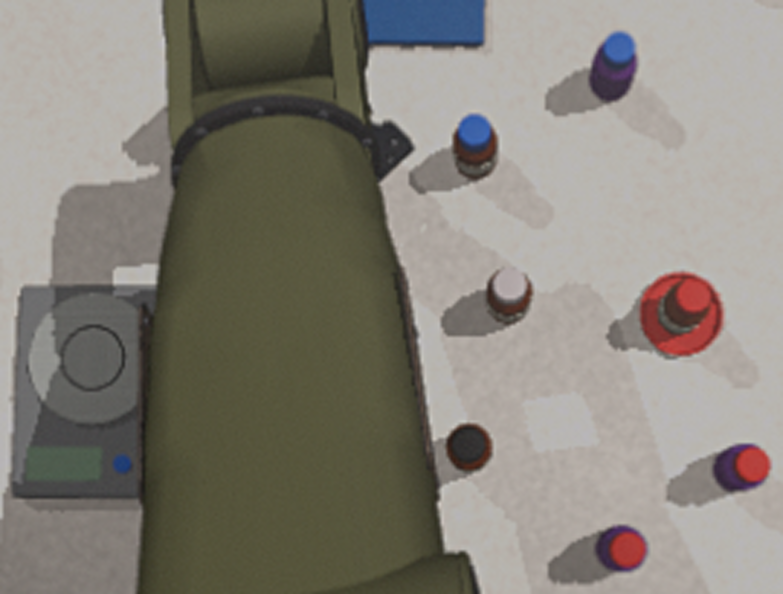

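The top view shows the red-capped bottle upright and centred in its dish, and the blue, white and black bottles in place. The arm hides the yellow dish. Lowering the yellow-capped bottle.

Emit:
send_rows(
  series="0 0 0 0 0.3 0.05 -1;0 0 0 0 0.5 0.1 -1;0 0 0 0 0.7 0.1 -1;0 0 0 0 0.8 0.1 -1;0 0 0 0 0.9 0.1 -1;0 0 0 0 1.0 0.1 -1;0 0 0 0 1.0 0.1 -1;0 0 0 0 1.0 0.1 -1;0 0 0 0 1.0 0.1 -1;0 0 0 0 1.0 0.1 -1",
)

```text
time_s: 11.18
ee_pos: [0.6796, 0.1479, 0.0263]
eef_rot: [-1.571, -0.0, 0.786]
force: [-11.1, -2.0, 17.0]
grip_width: 0.0357
```

The 17 N of contact means the bottle is already on the floor, which fits the slightly higher grasp. I'll ease up 0.8 mm and release.

Emit:
send_rows(
  series="0 0 0 0 -0.08 0 -1;0 0 0 0 -0.08 0 -1;0 0 0 0 -0.08 0 -1;0 0 0 0 -0.08 0 -1;0 0 0 0 -0.08 0 -1;0 0 0 0 -0.08 0 -0.2;0 0 0 0 -0.08 0 0;0 0 0 0 -0.08 0 0.3;0 0 0 0 -0.08 0 0.3;0 0 0 0 -0.08 0 0.3",
)

```text
time_s: 12.02
ee_pos: [0.6796, 0.1478, 0.0249]
eef_rot: [-1.571, 0.0, 0.785]
force: [-0.5, 1.0, 0.7]
grip_width: 0.0597
```

```bash
python3 -c "
from go import *
print(get_obs()['force'])
go(.6778,.0220,.15)"
```

```text
[-0.5458  1.045   0.7391]
turn(5deg) [-0.0012  0.0002 -0.0015] shift cm [ -9.0288 -12.5067  -8.7687]
```

Emit:
send_rows(
  series="0 0 0 0 -1.5 0 0.3;0 0 0 0 -4 0 0.3;0 0 0 0 -7 0 0.3;0 0 0 0 -10 0 0.3;0 0 0 0 -12.5 0 0.3;0 0 0 -2.7 -12.5 -2.6 0.3;0 0 0 -5.4 -12.5 -5.2 0.3;0 0 0 -8 -12.5 -7.7 0.3;0 0 0 -9.03 -12.5 -8.77 0.3;0 0 0 -9.03 -12.5 -8.77 0.3",
)

```text
time_s: 12.85
ee_pos: [0.678, 0.0186, 0.1513]
eef_rot: [-1.572, -0.0, 0.782]
force: [0.6, -0.8, -0.5]
grip_width: 0.0607
```

Run:
```python
from go import *
from v import snap
o=get_obs(); snap('wrist','w3'); print(o['ee_pos'],o['eef_rot'])
i=camera_info('wrist'); M=np.array(i['mount']); T=np.eye(4); T[:3,:3]=Ro.from_euler('xyz',o['eef_rot']).as_matrix(); T[:3,3]=o['ee_pos']
W=np.linalg.inv(T@M); c=[np.array(i['K']),i['k1'],W[:3,:3],W[:3,3]]
for p in [(.678,.0216,.09),(.6807,.1478,.094)]: print(p,proj(np.array(p),*c))
go(.6778,.0220,.02)
```

```text
[0.678  0.0186 0.1513] [-1.5718 -0.0004  0.7817]
(0.678, 0.0216, 0.09) [321.7982 210.7106]
(0.6807, 0.1478, 0.094) [445.237   99.5056]
turn(5deg) [ 0.0056 -0.0262  0.008 ] shift cm [ 0.0632 13.1093  0.1025]
```

View pics/w3.png

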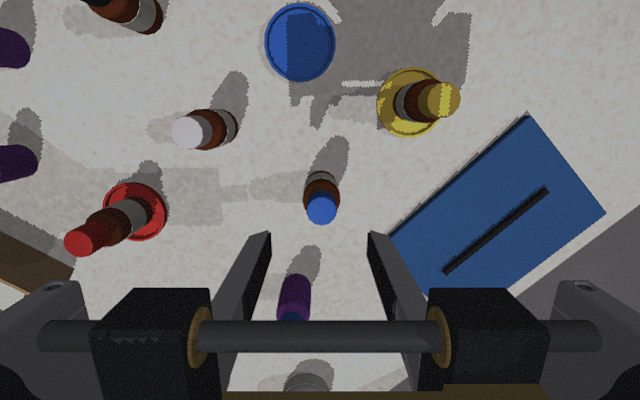

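The wrist view shows the yellow-capped bottle standing in the yellow dish and the blue cap at (321,208), with the prediction at (322,211). Gripping blue.

Emit:
send_rows(
  series="0 0 0 0 2 0.05 0.3;0 0 0 0 5 0.05 0.3;0 0 0 0 8 0.05 0.3;0 0 0 0 11 0.05 0.3;0 0 0 0 12.5 0.05 0.3;0 0 0 0 13.1 0.05 0.3;0 0 0 0 13.1 0.05 0.3;0 0 0 0 13.1 0.05 0.3;0 0 0 0 13.1 0.05 0;0 0 0 0 13.1 0.05 -1",
)

```text
time_s: 13.73
ee_pos: [0.6783, 0.0224, 0.0209]
eef_rot: [-1.573, -0.002, 0.786]
force: [0.7, -0.5, 0.3]
grip_width: 0.0508
```

Emit:
send_rows(
  series="0 0 0 0 0 0 -1;0 0 0 0 0 0 -1;0 0 0 0 0 0 -1;0 0 0 0 0 0 -1;0 0 0 0 0 0 -1;0 0 0 0 -1 0 -1;0 0 0 0 -2.5 0 -1;0 0 0 0 -4 0 -1;0 0 0 0 -5 0 -1;0 0 0 0 -5 0 -1",
)

```text
time_s: 14.57
ee_pos: [0.6785, 0.0223, 0.0719]
eef_rot: [-1.573, -0.003, 0.785]
force: [-0.0, -0.3, -0.7]
grip_width: 0.0357
```

```bash
python3 -c "
from go import *
go(.5635,.108,.075);go(.5635,.108,.026)"
```

```text
turn(5deg) [0.0296 0.0005 0.029 ] shift cm [-2.0708 -0.3562 14.1878]
turn(5deg) [0.0296 0.0005 0.029 ] shift cm [-2.0832  4.5438 14.2004]
```

Emit:
send_rows(
  series="0 0 0 -0.2 -0.3 1.5 -1;0 0 0 -0.6 -0.3 4 -1;0 0 0 -1 -0.3 6.8 -1;0 0 0 -1.4 -0.3 9.6 -1;0 0 0 -1.8 -0.3 12.2 -1;0 0 0 -2.08 -0.3 13.8 -1;0 0 0 -2.08 -0.3 14.2 -1;0 0 0 -2.08 -0.3 14.2 -1;0 0 0 -2.08 -0.3 14.2 -1;0 0 0 -2.08 -0.3 14.2 -1",
)

```text
time_s: 15.4
ee_pos: [0.563, 0.1074, 0.0719]
eef_rot: [-1.571, 0.0, 0.785]
force: [-1.1, -0.1, -1.0]
grip_width: 0.0356
```

```bash
python3 -c "
from go import *
go(.5635,.108,.026)"
```

```text
turn(5deg) [ 0.0012 -0.0073 -0.    ] shift cm [0.0752 4.59   0.0102]
```

Emit:
send_rows(
  series="0 0 0 0.05 1 0 -1;0 0 0 0.05 2 0 -1;0 0 0 0.05 3 0 -1;0 0 0 0.05 3.7 0 -1;0 0 0 0.05 4.2 0 -1;0 0 0 0.05 4.5 0 -1;0 0 0 0.05 4.6 0 -1;0 0 0 0.05 4.6 0 -1;0 0 0 0.05 4.6 0 -1;0 0 0 0.05 4.6 0 -1",
)

```text
time_s: 16.23
ee_pos: [0.5629, 0.1084, 0.0265]
eef_rot: [-1.571, -0.001, 0.786]
force: [-0.3, 0.1, -0.5]
grip_width: 0.0359
```

Emit:
send_rows(
  series="0 0 0 0 0.05 0 -1;0 0 0 0 0.05 0 -1;0 0 0 0 0.05 0 -1;0 0 0 0 0.05 0 -1;0 0 0 0 0.05 0 -1;0 0 0 0 0.05 0 -1;0 0 0 0 0.05 0 -1;0 0 0 0 0.05 0 -1;0 0 0 0 0.05 0 -1;0 0 0 0 0.05 0 -1",
)

```text
time_s: 17.07
ee_pos: [0.5627, 0.1084, 0.0256]
eef_rot: [-1.571, 0.0, 0.785]
force: [-0.3, 0.1, -1.0]
grip_width: 0.0357
```

No contact yet and still carrying the bottle's weight; about 1 mm left to lower. Lower a little and release.

Emit:
send_rows(
  series="0 0 0 0 0.1 0 -1;0 0 0 0 0.1 0 -1;0 0 0 0 0.1 0 -1;0 0 0 0 0.1 0 -1;0 0 0 0 0.1 0 -1;0 0 0 0 0.1 0 -0.2;0 0 0 0 0.1 0 0;0 0 0 0 0.1 0 0.3;0 0 0 0 0.1 0 0.3;0 0 0 0 0.1 0 0.3",
)

```text
time_s: 17.9
ee_pos: [0.5627, 0.1084, 0.0247]
eef_rot: [-1.571, -0.0, 0.785]
force: [-0.1, -0.0, -0.0]
grip_width: 0.06
```

```bash
python3 -c "
from go import *
go(.5592,-.0062,.15)"
```

```text
turn(5deg) [0.0008 0.0006 0.0011] shift cm [ -8.3517 -12.5326  -7.8534]
```

Emit:
send_rows(
  series="0 0 0 0 -1.5 0 0.3;0 0 0 0 -4 0 0.3;0 0 0 0 -7 0 0.3;0 0 0 0 -10 0 0.3;0 0 0 0 -12.5 0 0.3;0 0 0 -2.5 -12.5 -2.35 0.3;0 0 0 -5 -12.5 -4.7 0.3;0 0 0 -7.4 -12.5 -6.95 0.3;0 0 0 -8.35 -12.5 -7.85 0.3;0 0 0 -8.35 -12.5 -7.85 0.3",
)

```text
time_s: 18.73
ee_pos: [0.5591, -0.0085, 0.1497]
eef_rot: [-1.571, 0.0, 0.782]
force: [-0.8, 0.4, -0.8]
grip_width: 0.061
```

Run:
```python
from go import *
from v import snap
o=get_obs(); snap('wrist','w4'); print(o['ee_pos'],o['eef_rot'])
i=camera_info('wrist'); M=np.array(i['mount']); T=np.eye(4); T[:3,:3]=Ro.from_euler('xyz',o['eef_rot']).as_matrix(); T[:3,3]=o['ee_pos']
W=np.linalg.inv(T@M); c=[np.array(i['K']),i['k1'],W[:3,:3],W[:3,3]]
for p in [(.5593,-.006,.09),(.564,.108,.094)]: print(p,proj(np.array(p),*c))
go(.5592,-.0062,.02)
```

```text
[ 0.5591 -0.0085  0.1497] [-1.571   0.0001  0.7824]
(0.5593, -0.006, 0.09) [321.5653 211.9486]
(0.564, 0.108, 0.094) [434.6093 114.4984]
turn(5deg) [-0.0009 -0.0236  0.0014] shift cm [ 0.0462 12.9637  0.0433]
```

View pics/w4.png

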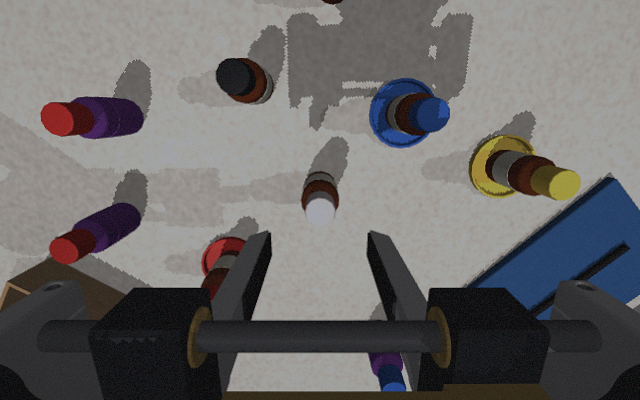

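The wrist view shows blue and yellow standing in their dishes, red partly visible in its dish, and the white cap at (320,210), with the prediction at (322,212). Gripping white.

Emit:
send_rows(
  series="0 0 0 0 2 0.05 0.3;0 0 0 0 5 0.05 0.3;0 0 0 0 8 0.05 0.3;0 0 0 0 11 0.05 0.3;0 0 0 0 12.5 0.05 0.3;0 0 0 0 12.95 0.05 0.3;0 0 0 0 12.95 0.05 0.3;0 0 0 0 12.95 0.05 0.3;0 0 0 0 12.95 0.05 0;0 0 0 0 12.95 0.05 -1",
)

```text
time_s: 19.62
ee_pos: [0.5595, -0.0056, 0.0214]
eef_rot: [-1.572, -0.001, 0.786]
force: [0.4, -0.2, 0.5]
grip_width: 0.051
```

Emit:
send_rows(
  series="0 0 0 0 0 0 -1;0 0 0 0 0 0 -1;0 0 0 0 0 0 -1;0 0 0 0 0 0 -1;0 0 0 0 -1 0 -1;0 0 0 0 -4 0 -1;0 0 0 0 -7 0 -1;0 0 0 0 -10 0 -1;0 0 0 0 -12.5 0 -1;0 0 0 0 -12.5 0 -1",
)

```text
time_s: 20.45
ee_pos: [0.5607, -0.0059, 0.1509]
eef_rot: [-1.577, -0.005, 0.785]
force: [0.4, -0.2, -1.4]
grip_width: 0.0358
```

```bash
python3 -c "
from go import *
go(.506,.321,.15)"
```

```text
turn(5deg) [0.0683 0.0005 0.0586] shift cm [19.2516  0.0264 26.9865]
```

Emit:
send_rows(
  series="0 0 0 1.4 0 2 -1;0 0 0 3.6 0 5 -1;0 0 0 5.9 0 8.3 -1;0 0 0 8.3 0 11.6 -1;0 0 0 10.7 0 15 -1;0 0 0 13.1 0 18.4 -1;0 0 0 15.4 0 21.6 -1;0 0 0 17.4 0 24.4 -1;0 0 0 18.8 0 26.4 -1;0 0 0 19.25 0 27 -1",
)

```text
time_s: 21.28
ee_pos: [0.5025, 0.3243, 0.1445]
eef_rot: [-1.57, 0.001, 0.788]
force: [-0.3, -0.0, -1.6]
grip_width: 0.0356
```

Emit:
send_rows(
  series="0 0 0 0 0 0 -1;0 0 0 0 0 0 -1;0 0 0 0 0 0 -1;0 0 0 0 1.5 0 -1;0 0 0 0 3.5 0 -1;0 0 0 0 5.5 0 -1;0 0 0 0 7.3 0 -1;0 0 0 0 8.5 0 -1;0 0 0 0 8.5 0 -1;0 0 0 0 8.5 0 -1",
)

```text
time_s: 22.12
ee_pos: [0.5043, 0.3206, 0.0603]
eef_rot: [-1.571, 0.0, 0.784]
force: [-0.2, 0.8, -1.4]
grip_width: 0.0359
```

```bash
python3 -c "
from go import *
go(.506,.321,.0525); print(get_obs()['force'])
from v import snap
snap('side','s5')
import cv2
a=cv2.imread('pics/s5.png')[130:400,180:440]; cv2.imwrite('pics/s5c.png',cv2.resize(a,None,fx=2.2,fy=2.2,interpolation=cv2.INTER_CUBIC))"
```

```text
turn(5deg) [-0.0012 -0.0105 -0.0042] shift cm [ 0.1508  0.7836 -0.0892]
[-0.1526  0.7982 -1.4216]
```

View pics/s5c.png

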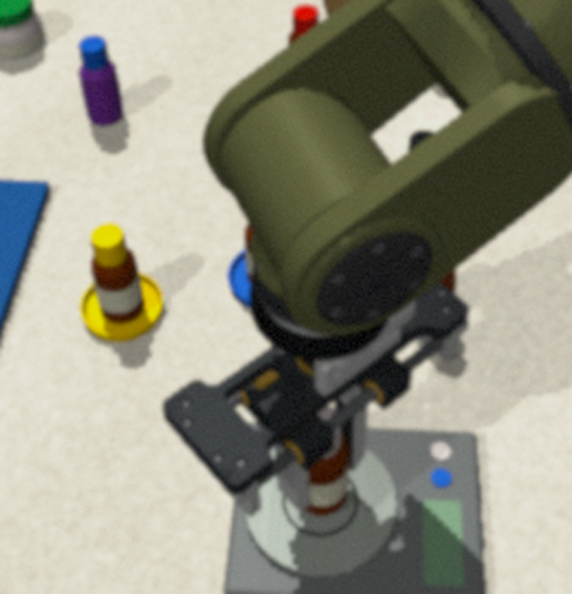

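The side view shows the white-capped bottle just above the pan's ring at about (320,500) in the crop, and yellow upright in its dish. Lowering.

Emit:
send_rows(
  series="0 0 0 0.1 0.2 -0.1 -1;0 0 0 0.15 0.4 -0.1 -1;0 0 0 0.15 0.55 -0.1 -1;0 0 0 0.15 0.7 -0.1 -1;0 0 0 0.15 0.8 -0.1 -1;0 0 0 0.15 0.8 -0.1 -1;0 0 0 0.15 0.8 -0.1 -1;0 0 0 0.15 0.8 -0.1 -1;0 0 0 0.15 0.8 -0.1 -1;0 0 0 0.15 0.8 -0.1 -1",
)

```text
time_s: 23.0
ee_pos: [0.5058, 0.3216, 0.0522]
eef_rot: [-1.571, -0.0, 0.786]
force: [0.2, -1.9, -1.2]
grip_width: 0.0359
```

Emit:
send_rows(
  series="0 0 0 0 0.05 0 -1;0 0 0 0 0.05 0 -1;0 0 0 0 0.05 0 -1;0 0 0 0 0.05 0 -1;0 0 0 0 0.05 0 -1;0 0 0 0 0.05 0 -1;0 0 0 0 0.05 0 -1;0 0 0 0 0.05 0 -1;0 0 0 0 0.05 0 -1;0 0 0 0 0.05 0 -1",
)

```text
time_s: 23.83
ee_pos: [0.5058, 0.3216, 0.0516]
eef_rot: [-1.571, -0.0, 0.785]
force: [-0.5, -0.8, -0.8]
grip_width: 0.0357
```

Emit:
send_rows(
  series="0 0 0 0 0.08 0 -1;0 0 0 0 0.08 0 -1;0 0 0 0 0.08 0 -1;0 0 0 0 0.08 0 -1;0 0 0 0 0.08 0 -1;0 0 0 0 0.08 0 -1;0 0 0 0 0.08 0 -1;0 0 0 0 0.08 0 -1;0 0 0 0 0.08 0 -1;0 0 0 0 0.08 0 -1",
)

```text
time_s: 24.67
ee_pos: [0.5057, 0.3216, 0.0508]
eef_rot: [-1.571, 0.0, 0.785]
force: [0.5, 0.2, -1.0]
grip_width: 0.0358
```

Still carrying the weight, so within about 1 mm of the pan. Lower slightly more, release, then rise.

Emit:
send_rows(
  series="0 0 0 0 0.08 0 -1;0 0 0 0 0.08 0 -1;0 0 0 0 0.08 0 -1;0 0 0 0 0.08 0 -1;0 0 0 0 0.08 0 -1;0 0 0 0 0.08 0 -0.2;0 0 0 0 0.08 0 0;0 0 0 0 0.08 0 0.3;0 0 0 0 0.08 0 0.3;0 0 0 0 0.08 0 0.3",
)

```text
time_s: 25.5
ee_pos: [0.5058, 0.3216, 0.0499]
eef_rot: [-1.571, 0.0, 0.785]
force: [-0.4, 0.2, 0.4]
grip_width: 0.0598
```

Emit:
send_rows(
  series="0 0 0 0 -1.5 0 0.3;0 0 0 0 -4 0 0.3;0 0 0 0 -7 0 0.3;0 0 0 0 -10 0 0.3;0 0 0 0 -13 0 0.3;0 0 0 0 -15 0 0.3;0 0 0 -3 -15 3 0.3;0 0 0 -6 -15 6 0.3;0 0 0 -9 -15 9 0.3;0 0 0 -9 -15 9 0.3",
)

```text
time_s: 26.33
ee_pos: [0.3735, 0.3213, 0.1999]
eef_rot: [-1.57, 0.001, 0.788]
force: [0.5, 0.1, -0.6]
grip_width: 0.0611
```

```bash
python3 -c "
from go import *
from v import snap
print(get_obs()['ee_pos'])
snap('side','s6');snap('top','t6')
import cv2
a=cv2.imread('pics/t6.png')[100:305,145:415]; cv2.imwrite('pics/t6c.png',cv2.resize(a,None,fx=2.9,fy=2.9,interpolation=cv2.INTER_CUBIC))"
```

```text
[0.3735 0.3213 0.1999]
```

View pics/t6c.png

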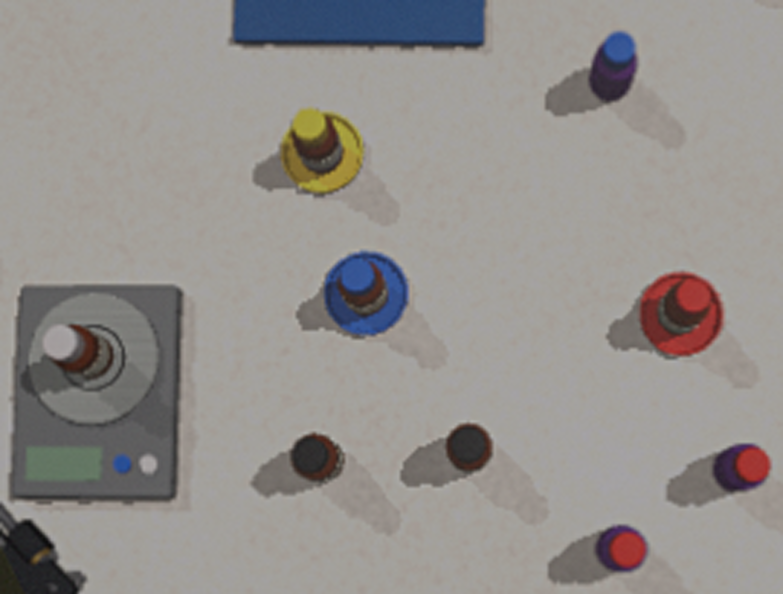

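View pics/s6.png

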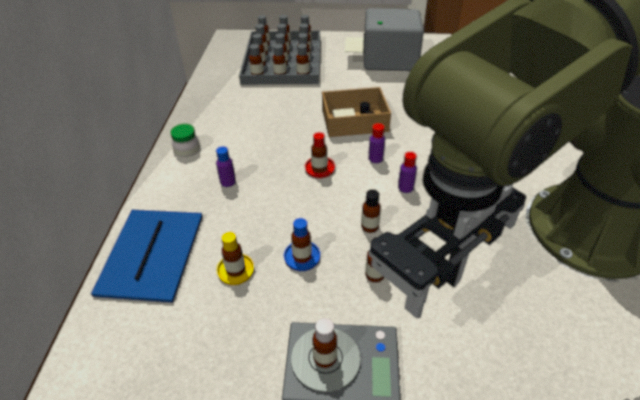

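The top view shows the caps at yellow (310,124), blue (357,279), red (692,296) and white (64,342) in the crop. The two black ones, at (313,456) and (467,446), have not moved. The side view shows all four bottles upright on their places. Quick numeric check, then hand in.

Run:
```python
from geo import *
T,S=cam('top'),cam('side')
t=lambda u,v:np.array([145+u/2.9,100+v/2.9])-.3
D=dict(yellow=(t(310,124),.094,(.6807,.1478),(229.5,237)),blue=(t(357,279),.094,(.564,.108),(299.5,223)),red=(t(692,296),.094,(.5507,-.1448),(319,136)),white=(t(64,342),.12,(.5066,.3209),(324,326)))
ok=True
for k,(a,z,c,s) in D.items():
    p=onplane(T,a,z); e=np.linalg.norm(p-c); X,_=tri([(T,a),(S,np.array(s))]); ok&=e<.008; print(k,p,'off mm',round(e*1000,1),'tri',X)
if ok:
    from station import hand_in; print(hand_in())
```

```text
yellow [0.6792 0.1472] off mm 1.7 tri [0.6796 0.1475 0.0916]
blue [0.56   0.1074] off mm 4.1 tri [0.5634 0.1077 0.091 ]
red [ 0.5511 -0.1424] off mm 2.4 tri [ 0.5512 -0.1428  0.0913]
white [0.5055 0.3177] off mm 3.4 tri [0.5075 0.3195 0.1141]
the job is handed in; nothing more can be done
None
```

The red-, yellow- and blue-capped bottles are standing in their own dishes. The white-capped bottle was set on the balance pan after them, and the job is handed in; the hand-in reports no verdict.

- **Position:** in the last top view the caps lay 2.4 mm (red), 1.7 mm (yellow), 4.1 mm (blue) and 3.4 mm (white) from their targets, against the 15 mm allowed. All four look upright, the black-capped bottles are at their starting pixels, and the gripper is clear of everything. The last move ended at about 26 s of the 104 s allowed.
- **Height check disagreed slightly:** two-view cap heights came out 2–3 mm low for the dishes (91–92 mm instead of 94) and 6 mm low for white (114 instead of 120). I put this down to the side-view cap pixels, which I read coarsely without an enlarged crop.
- **One firm touch-down:** the yellow bottle pressed into its dish with about 17 N before I eased off and released it. The other three were let go with almost no contact force.

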